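# Set and lock the slider of a bead gauge

### The job

Set the bead gauge on the stall table: with the outside of the fingertips, gently push the blue slider along its rail until it clicks into the notch marked by the red clip, then press its black stud fully down to lock it there and move away. Only push and press: do not pinch the slider, and leave the goods on and around the board where they are.

Things in the scene. Friction and masses are not known exactly. Their poses are not given: they have to be found in the camera images.
- board: Bead gauge, fixed: light wooden board 160 x 340 x 12 mm with a metal rail. Origin on the table under the rail's middle; y runs along the rail, x across it to the far side, z up. Board spans x -120 to 40, y -170 to 170 mm; rail 44 mm wide, top 37 mm above the table. Notches at y = -50, 2, 54 mm, one level with each clip. Clips and goods stand on the near side (x below -40 mm), below 48 mm.
- carriage: The slider's blue block, 62 mm across the rail, 40 mm along it. Its flat end faces look along the rail, at y -20 and +20 mm, 38 to 72 mm above the table. Origin at table level under its middle, axes as the board's. White pointer on its near side.
- slider (a joint): Slider travel in m, 0 to 0.21, growing to board +y; its middle is at board y = value - 0.105. Starts at 0 to 0.03, before all notches. Drag 1.5 N plus 8 N per m/s. When its middle comes within 7 mm of a notch a sprung ball drops in with a click and pulls it to the notch's centre, ahead of the finger; leaving a notch takes about 7 N. It can be pushed both ways.
- slider_pointer (a point): Tip of the slider's white pointer, in line with the slider's middle, 34 mm to its near side, 30 mm above the table.
- stud (a joint): Depth of the locking stud in m: 0 up, 0.008 fully down. About 4 N of friction, no spring: it stays where it is left. Away from a notch it stops after 2 mm; in a notch it goes fully down and locks the slider.
- stud_top (a point): Centre of the top of the black locking stud, a round cap 22 mm across on top of the slider; 90 mm above the table when up, 82 mm when down (slider top: 72 mm). It lies 7.5 mm to the far side of the rail's middle.
- red_clip: Red clip on the board marking the wanted notch: 22 x 18 mm, 19 mm tall with its small button. Origin under its middle on the board, axes as the board's; the wanted notch has the same y along the board, and the clip lies 55 mm to the near side of the rail's middle. Clips change places from run to run.
- green_clip: Green clip of the same shape, marking another notch.
- yellow_clip: Yellow clip of the same shape, marking another notch.
- red_spool: Bystander: thread spool with red thread and wooden flanges, 24 mm across, 36 mm tall, stands on the board. Origin under its middle.
- blue_spool: Bystander: thread spool with blue thread and wooden flanges, 24 mm across, 36 mm tall, stands on the board. Origin under its middle.
- brooch: Bystander: round orange-brown wooden brooch, 36 mm across, 12 mm thick, lies on the board. Origin under its middle.
- bracelet: Bystander: bracelet of black and white beads, 67 mm across, 11 mm thick. Origin under its middle.
- bracelet_red: Bystander: bracelet of red and turquoise beads, 68 mm across, 12 mm thick. Origin under its middle.
- stool: Bystander: miniature stool with a black round top, 68 mm across, 58 mm tall. Origin under its middle.
- rooster: Bystander: yellow painted wooden rooster, 58 x 121 x 172 mm. Origin under its middle.

How it is judged (in metres and radians):
On the way, in this order (a step that is already met when the one before it is completed fails the run):
1. the slider sits in the notch at the red clip, with the stud still up (y of slider_pointer in the frame of red_clip between -0.0025 and 0.0025 m and velocity of joint slider between -0.01 and 0.01 m/s and value of joint stud below 0.003 m), for 0.2 s.
2. the stud is pressed fully down with the slider in that notch (y of slider_pointer in the frame of red_clip between -0.004 and 0.004 m and value of joint stud above 0.0065 m), for 0.1 s.
At the end, for the whole second after the job is handed in: The slider's pointer is within 4 mm (along the rail) of the red clip's middle, at rest, and the stud is at least 6.5 mm down (all of step 2 and velocity of joint slider between -0.01 and 0.01 m/s); the robot touches nothing.
It fails at once if the slider's blue block is pinched or shoved hard (more than 25 N from the robot's hand or arm) (contact force between any of the fingers, the arm and carriage above 25 N).
It fails at once if one of the bystanders is shifted or lifted by more than 15 mm (distance of any of red_spool, blue_spool, brooch, bracelet, bracelet_red, stool, rooster from where it was at the start of the episode above 0.015 m).
It also fails if it takes over 46 s, if anything falls off the work surface, if the arm or the gripper's body presses on something with over 40 N, if the wrist force passes 120 N, or if a joint passes its speed limit or range.

### The arm

A 6-joint arm with a two-finger parallel gripper is mounted at the origin on the work surface; the furniture and walls round the work are solid. World frame = base frame: x ahead of the robot, y to its left, z up, the work surface at z = 0. Lengths are in m, angles in degrees, forces in N, time in s.
With the tool pointing down it reaches from about 0.3 to 0.75 m from the base axis. Payload 8.5 kg.
Tool frame: the origin (TCP) lies midway between the tips of the shut fingers; the grasp point (between the pads) lies 19 mm behind it (env.pinch_z is the z of the grasp point in the tool frame, in m); z points along the fingers, y is the line along which they close (so a half turn about z gives the same grasp; the last joint's range is limited). The gripper opens to 85 mm and grips with 20 to 120 N. Pads are 22 mm wide; open, the fingers measure 114 mm over their backs; the gripper's body (76 mm by 85 mm) begins 54 mm behind the grasp point. The pads swing forward as they close: fully open they stand 13 mm farther back than shut.
Start: joints at [57.049, 21.807, 74.336, -0, 83.858, -12.336], TCP at [0.194, 0.515, 0.231] pointing down, gripper open.
Joint ranges: [-178.18, 178.18], [-50.72, 133.34], [12.68, 142.11], [-81.47, 261.47], [9.98, 163.14], [-165.26, 165.26]. Speed limits (degrees/s): [136.94, 136.94, 180, 180, 180, 180].

### API

Orientations are given as a 3x3 rotation matrix whose columns are the frame's x, y, z axes.
In Python, from rig import env gives the robot as it stands.
- The arm moves only by the tool arm_command, never from a script. Its argument "deltas" is a list of rows, each an object of numbers: "rx", "ry", "rz": the turn, a rotation vector about the tool's x, y, z in rad; "dx", "dy", "dz": the shift along the tool's x, y, z in m; "fingers": the finger opening in m, from 0 to 0.0854. In form: [{"rx": .., "ry": .., "rz": .., "dx": .., "dy": .., "dz": .., "fingers": ..}, ...]. A call has 1 to 12 rows; each row shifts and turns the commanded pose from where the row before left it, along the tool's axes as they then stand; what a row does not reach is not made up. A row lasts 1/10 s, in which the tool goes at most 50 mm and 8.59 degrees, less where a joint would pass 70% of its speed; a pose out of reach is approached as far as the arm can. A call is refused whole if a number of a shift passes 0.05 or a number of a turn 0.15, either way. A call with a gripper value outside its range is refused whole. The fingers move at their own pace and stop on an object; "squeeze" is the grip in N (left out, the last holds). Time passes only in rows, so rows that do not move let the fingers close. It gives the time, the measured TCP pose, the force, the opening and the grip force at its end, in the units of the state.
- env.observe(): the state, without advancing time (a new reading comes with each control period).
- env.get_image(name): name is "scene" or "top" or "wrist"; returns a dict with "color" (384x512x3 uint8, blue, green, red), "camera_matrix" (3x3 intrinsics, pixels), "eye" and "orientation" of the camera in the world. Camera axes: x right, y up, looking along -z (the intrinsics and any distortion apply to the point x, -y, -z); pixel columns grow to the right and rows downward; lengths in m; the calibration is good to about 2 mm. A picture is of the moment at which its call begins. There is no depth.
- env.close_job(): hands the job in; it is judged then, once.
Trained networks look in a picture, given as the dict that the camera call returned (one of the last four; its "shot" number tells which), for a name from the list of things; names that differ only in an ending like _2 or _b are one class to them, and where a whole thing is asked for, a point or a joint stands for the part that bears it (a point fixed in the world has none). Each returns a list of dicts, best first, with "p" (0 to 1); they miss things now and then, are a little off and sometimes report something else, mostly with a low value. They report only what shows in the picture. A call takes as long as a camera call.
- env.look_for(query, picture): "box" ([left, top, right, bottom] in pixels, round what is visible of it).
- env.tip_of(query, picture): "location" ([column, row] in pixels: a listed point, or the origin of a listed thing).
The state is a dict: "time_s": time; "q": joint angles; "qvel": joint speeds; "joint_efforts": joint torques, N m; "position": TCP position; "tool_rot": TCP orientation; "ft_force": force on the tool from outside, world axes, zero at the start; "wrist_torque": the same for the moment, N m; "grip_width": finger opening in m; "gripper_force": force on a finger pad.
Only numpy, scipy, OpenCV 4.12 (cv2) and the standard library are available. Lean on these libraries where they do the work, as an engineer would, in place of code of your own. Each camera call takes 0.05 s, during which the arm holds its last target. There are 200 camera calls.

## Working session

There is one attempt and no reset: what is moved stays moved. The work goes in short steps, Python scripts to look and compute and a tool call to move; the robot and the scene stay as the last step left them, time stands still between calls to the robot, and variables do not carry over. Pictures are saved under pics/ and viewed, at most 10 in all, crops included, and the job is handed in when it is done.

Besides the shell and the picture viewer there is one more tool, called after "Request:" by a JSON object that holds its "api" and its "payload". arm_command: Moves the arm, as the interface text tells. Its arguments: {"type":"object","properties":{"deltas":{"type":"array"},"squeeze":{"type":"number"}},"required":["deltas"]}

```bash
mkdir -p pics; cat > h.py <<'E'
import numpy as np, cv2
from rig import env
def ray(p,px):
    K=np.array(p["camera_matrix"]);d=np.linalg.inv(K)@[px[0],px[1],1]
    R=np.array(p["orientation"]);return np.array(p["eye"]),R@[d[0],-d[1],-d[2]]
def at(p,px,z):
    e,d=ray(p,px);return e+d*(z-e[2])/d[2]
def proj(p,X):
    c=np.array(p["orientation"]).T@(np.array(X)-p["eye"]);k=np.array(p["camera_matrix"])@[c[0],-c[1],-c[2]];return k[:2]/k[2]
E
python3 - <<'E'
from h import *
s=env.observe();print(s["time_s"],s["position"],np.round(s["tool_rot"],3),s["grip_width"])
ims=[]
Z=dict(slider_pointer=.03,stud_top=.09,red_clip=.012,green_clip=.012,yellow_clip=.012,red_spool=.012,blue_spool=.012,brooch=.012,board=0,carriage=0,bracelet=0,stool=0,rooster=0,bracelet_red=0)
for n in ["top","scene"]:
    p=env.get_image(n);ims.append(p["color"]);cv2.imwrite(f"pics/{n}0.png",p["color"]);print(n,np.round(p["eye"],3),[k for k in p])
    for q,z in Z.items():
        for r in env.tip_of(q,p)[:1]: print(q,round(r["p"],2),np.round(r["location"],1),np.round(at(p,r["location"],z),4))
E
```

```text
0.0 [0.1934787  0.51450329 0.2306914 ] [[-0.936  0.352 -0.001]
 [ 0.352  0.936 -0.001]
 [ 0.    -0.002 -1.   ]] 0.08544158674313142
top [0.287 0.289 1.484] ['color', 'camera_matrix', 'eye', 'orientation', 'shot']
slider_pointer 0.66 [296.7 201.4] [0.4703 0.182  0.03  ]
stud_top 0.41 [302.7 186.6] [0.5097 0.1682 0.09  ]
red_clip 0.53 [283.7 200.3] [0.4751 0.2233 0.012 ]
green_clip 0.51 [255.2 183.9] [0.5275 0.3184 0.012 ]
yellow_clip 0.41 [271.6 195.8] [0.4891 0.2634 0.012 ]
red_spool 0.63 [295.2 223. ] [0.4015 0.1847 0.012 ]
blue_spool 0.6 [241.8 195.3] [0.4884 0.3616 0.012 ]
brooch 0.47 [251.9 199.3] [0.476  0.3279 0.012 ]
board 0.78 [280.5 179.3] [0.547  0.2346 0.    ]
carriage 0.74 [295.9 192.7] [0.5031 0.1827 0.    ]
bracelet 0.61 [180.8 220.2] [0.4025 0.5608 0.    ]
stool 0.69 [356.8 161.2] [ 0.6146 -0.0201  0.    ]
rooster 0.75 [166.8 183. ] [0.5256 0.6143 0.    ]
bracelet_red 0.7 [166.4 183.2] [0.5249 0.6156 0.    ]
scene [ 0.033 -0.296  0.657] ['color', 'camera_matrix', 'eye', 'orientation', 'shot']
stud_top 0.49 [300.8 221.9] [0.5094 0.1603 0.09  ]
red_clip 0.66 [239. 208.] [0.4803 0.3553 0.012 ]
green_clip 0.43 [255.6 210.2] [0.5101 0.3237 0.012 ]
yellow_clip 0.64 [260.6 224.2] [0.4881 0.2734 0.012 ]
red_spool 0.55 [253.  262.8] [0.3977 0.1814 0.012 ]
brooch 0.52 [240.8 216.4] [0.4651 0.3253 0.012 ]
board 0.98 [281.8 228.8] [0.5292 0.2404 0.    ]
carriage 0.79 [294.1 250.6] [0.5048 0.166  0.    ]
bracelet 0.43 [176.9 184.3] [0.4051 0.554  0.    ]
stool 0.95 [391. 274.] [ 0.632  -0.0111  0.    ]
rooster 0.74 [200.5 162.7] [0.5162 0.614  0.    ]
bracelet_red 0.43 [353.7 289.5] [0.5326 0.0073 0.    ]
```

View pics/top0.png

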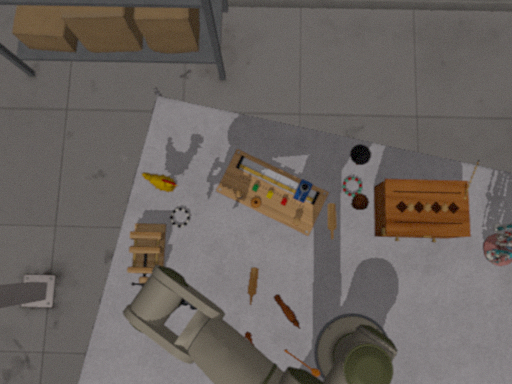

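View pics/scene0.png

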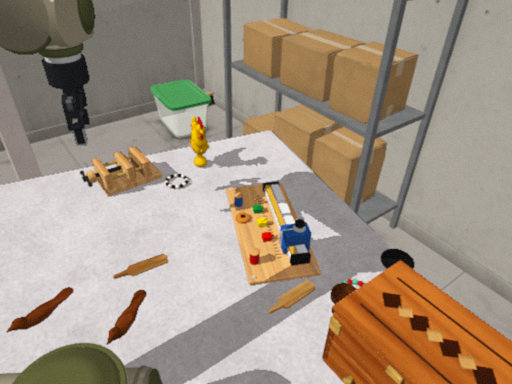

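Top view: the slider (blue) is at about (303,190), with red clip (284,200), yellow (271,194) and green (256,187). Red is therefore the first notch. Scene view agrees: red (267,237), yellow (263,223), green (258,209), slider (295,240). The network's clip labels in the scene view are partly wrong. I'll bring the hand over the board for a closer wrist-camera view.

Request:
{"api": "arm_command", "payload": {"deltas": [{"dx": -0.04,"dy": -0.04,"dz": -0.01,"fingers": 0},{"dx": -0.04,"dy": -0.04,"dz": -0.01},{"dx": -0.03,"dy": -0.04,"dz": -0.01},{"dx": -0.02,"dy": -0.04},{"dy": -0.04},{"dy": -0.02},{},{}]}}

```text
invalid input
```

```bash
python3 - <<'E'
from h import *
s=env.observe();print(s["time_s"],s["position"],s["grip_width"])
p=env.get_image("wrist");cv2.imwrite("pics/w1.png",p["color"]);print(np.round(p["eye"],3),np.round(p["orientation"],2))
t=env.get_image("scene");cv2.imwrite("pics/s1c.png",cv2.resize(t["color"][170:300,210:340],None,fx=4.5,fy=4.5,interpolation=cv2.INTER_CUBIC))
Z=dict(slider_pointer=.03,stud_top=.09,red_clip=.012,green_clip=.012,yellow_clip=.012,red_spool=.012,blue_spool=.012,brooch=.012,board=0,carriage=0,bracelet_red=0)
for q,z in Z.items():
    for r in env.tip_of(q,p)[:1]: print(q,round(r["p"],2),np.round(r["location"],1),np.round(at(p,r["location"],z),4))
E
```

```text
1.5 [0.19365546 0.51477055 0.23132544] 0.08549024220287865
[0.12  0.543 0.373] [[ 0.35 -0.89 -0.29]
 [ 0.94  0.33  0.11]
 [-0.   -0.31  0.95]]
```

View pics/w1.png

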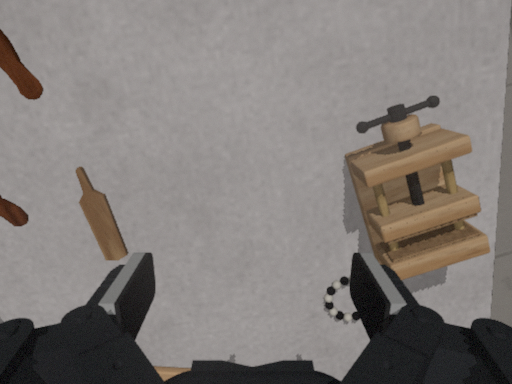

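View pics/s1c.png

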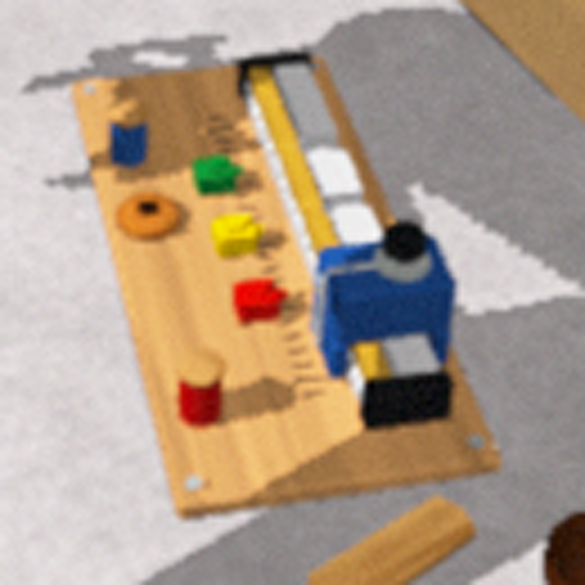

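The wrist view shows table goods only (paddle, press, white/black bracelet), since the hand hasn't moved. The crop confirms red (260,300) as the clip nearest the slider (390,290), with a low black end stop at rail height (405,395). The move was refused, probably because rows need every key.

Request:
{"api": "arm_command", "payload": {"deltas": [{"rx": 0,"ry": 0,"rz": 0,"dx": -0.033,"dy": -0.014,"dz": -0.005,"fingers": 0.0},{"rx": 0,"ry": 0,"rz": 0,"dx": -0.033,"dy": -0.014,"dz": -0.005,"fingers": 0.0},{"rx": 0,"ry": 0,"rz": 0,"dx": -0.033,"dy": -0.014,"dz": -0.005,"fingers": 0.0},{"rx": 0,"ry": 0,"rz": 0,"dx": -0.033,"dy": -0.014,"dz": 0,"fingers": 0.0},{"rx": 0,"ry": 0,"rz": 0,"dx": -0.033,"dy": -0.014,"dz": 0,"fingers": 0.0},{"rx": 0,"ry": 0,"rz": 0,"dx": -0.033,"dy": -0.014,"dz": 0,"fingers": 0.0},{"rx": 0,"ry": 0,"rz": 0,"dx": -0.033,"dy": -0.014,"dz": 0,"fingers": 0.0},{"rx": 0,"ry": 0,"rz": 0,"dx": -0.033,"dy": -0.014,"dz": 0,"fingers": 0.0},{"rx": 0,"ry": 0,"rz": 0,"dx": -0.033,"dy": -0.014,"dz": 0,"fingers": 0.0},{"rx": 0,"ry": 0,"rz": 0,"dx": -0.033,"dy": -0.014,"dz": 0,"fingers": 0.0},{"rx": 0,"ry": 0,"rz": 0,"dx": -0.033,"dy": -0.014,"dz": 0,"fingers": 0.0},{"rx": 0,"ry": 0,"rz": 0,"dx": -0.03,"dy": -0.014,"dz": 0,"fingers": 0.0}], "squeeze": 20}}

```text
time_s: 3.35
position: [0.5034, 0.2179, 0.2463]
tool_rot: [[-0.936, 0.352, 0.0], [0.352, 0.936, -0.0], [-0.0, 0.0, -1.0]]
ft_force: [0.5, 0.7, 0.6]
grip_width: 0.0001
gripper_force: 0.0
```

```bash
cat > m.py <<'E'
from h import *
import sys
s=env.observe();print(s["time_s"],s["position"],np.round(s["tool_rot"],3).tolist(),s["grip_width"],s["ft_force"])
p=env.get_image("wrist");cv2.imwrite(sys.argv[1],p["color"]);print(np.round(p["eye"],3))
Z=dict(slider_pointer=.03,stud_top=.09,red_clip=.012,green_clip=.012,yellow_clip=.012,red_spool=.012,blue_spool=.012,brooch=.012,board=0,carriage=0)
for q,z in Z.items():
    for r in env.tip_of(q,p)[:1]: print(q,round(r["p"],2),np.round(r["location"],1),np.round(at(p,r["location"],z),4))
E
python3 m.py pics/w2.png
```

```text
3.35 [0.50342994 0.2178664  0.24631396] [[-0.936, 0.352, 0.0], [0.352, 0.936, -0.0], [-0.0, 0.0, -1.0]] 9.257307695703464e-05 [0.47052337 0.65927974 0.55114305]
[0.43  0.246 0.388]
slider_pointer 0.73 [207.3 142.1] [0.4735 0.1784 0.03  ]
stud_top 0.62 [201.1 201.9] [0.516  0.1623 0.09  ]
red_clip 0.62 [248.9 121.4] [0.4708 0.2266 0.012 ]
green_clip 0.83 [341.6 132.1] [0.5178 0.3182 0.012 ]
yellow_clip 0.69 [292.1 123.5] [0.4896 0.2701 0.012 ]
red_spool 0.59 [187.7  78.8] [0.4066 0.182  0.012 ]
blue_spool 0.81 [381.5  91. ] [0.4907 0.37   0.012 ]
brooch 0.72 [326.9  88.5] [0.4677 0.3164 0.012 ]
board 0.96 [288.9 172.7] [0.5449 0.2489 0.    ]
carriage 0.78 [214.8 171.7] [0.5128 0.1673 0.    ]
```

View pics/w2.png

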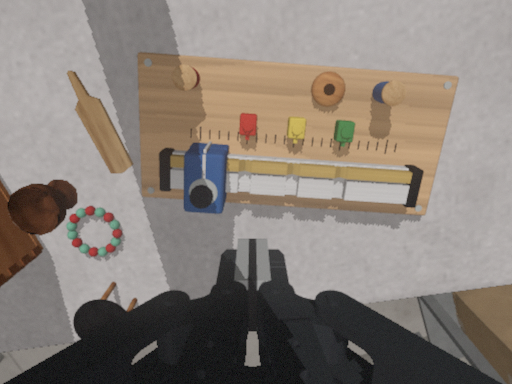

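Wrist view: board corners at about (140,55), (456,74), (428,216) and (141,196). Red clip is at (249,124), yellow (297,128), green (344,131), slider stud (201,196) and pointer tip (208,145). Next I fit the board pose to these.

```bash
cat > fit.py <<'E'
from h import *
from scipy.optimize import least_squares
def fit(p,hsvshow=True):
    c=p["color"];h=cv2.cvtColor(c,cv2.COLOR_BGR2HSV)
    # networks for clips/goods-free points, pixel corners of the board's top face given by hand
    W=[(-.12,-.17,.012),(-.12,.17,.012),(.04,.17,.012),(.04,-.17,.012),(-.055,-.05,.02),(-.055,.002,.02),(-.055,.054,.02)]
    return W
def B(v,P):
    x,y,a=v;s,c=np.sin(a),np.cos(a)
    return np.array([x+c*P[0]+s*P[1], y-s*P[0]+c*P[1], P[2]])  # board x=(c,-s), y=(s,c)
E
python3 - <<'E'
from fit import *
p=env.get_image("wrist");c=p["color"];h=cv2.cvtColor(c,cv2.COLOR_BGR2HSV)
def cen(lo,hi,box):
    m=cv2.inRange(h,lo,hi);k=np.zeros_like(m);l,t,r,b=box;k[t:b,l:r]=m[t:b,l:r]
    ys,xs=np.nonzero(k);return (xs.mean(),ys.mean()),len(xs)
r,n1=cen((0,170,80),(6,255,255),(230,100,270,150));y,n2=cen((24,170,120),(34,255,255),(275,110,320,150));g,n3=cen((50,120,40),(80,255,255),(320,110,365,150))
print(r,n1,y,n2,g,n3)
# board corners: wood mask hull -> quad
m=cv2.inRange(h,(8,70,60),(24,230,255));m[:, :135]=0;m[225:]=0
m=cv2.morphologyEx(m,cv2.MORPH_OPEN,np.ones((3,3)))
hull=cv2.convexHull(cv2.findNonZero(m));q=cv2.approxPolyDP(hull,12,True)[:,0];print(q.tolist())
near=[(140,55),(456,74),(428,216),(141,196)]
C=[min(q.tolist(),key=lambda a:np.hypot(a[0]-n[0],a[1]-n[1])) for n in near]
W=[(-.12,-.17,.012),(-.12,.17,.012),(.04,.17,.012),(.04,-.17,.012),(-.055,-.05,.021),(-.055,.002,.021),(-.055,.054,.021)]
M=np.array(C+[r,y,g],float)
f=lambda v:np.ravel([proj(p,B(v,P)) for P in W]-M)
o=least_squares(f,[.54,.25,.46],loss="soft_l1");v=o.x;print(v,np.degrees(v[2]),f(v).reshape(-1,2).round(1).tolist())
R=np.array([[np.cos(v[2]),-np.sin(v[2])],[np.sin(v[2]),np.cos(v[2])]])
for q_,z in (("stud_top",.09),("slider_pointer",.03)):
    L=env.tip_of(q_,p)[0]["location"];print(q_,L,R@(at(p,L,z)[:2]-v[:2]))
# blue top of the carriage
(bx,by),n=cen((100,120,40),(125,255,255),(170,130,235,225));print("blue",bx,by,n,R@(at(p,(bx,by),.068)[:2]-v[:2]))
(bx,by),n=cen((0,0,0),(180,255,35),(188,180,214,212));print("cap",bx,by,n,R@(at(p,(bx,by),.089)[:2]-v[:2]))
np.save("v.npy",v)
s=env.observe();print(s["position"],R@(s["position"][:2]-v[:2]))
E
```

```text
(np.float64(247.0909090909091), np.float64(126.81818181818181)) 11 (np.float64(nan), np.float64(nan)) 0 (np.float64(nan), np.float64(nan)) 0
[[455, 79], [422, 216], [141, 195], [138, 55]]<stdin>:5: RuntimeWarning: Mean of empty slice.
  ret = ret.dtype.type(ret / rcount)
Traceback (most recent call last):
ValueError: Residuals are not finite in the initial point.
```

```bash
cat >> fit.py <<'E'
Wc=[(-.055,-.05,.012),(-.055,.002,.012),(-.055,.054,.012)]
Wb=[(-.12,-.17,.012),(-.12,.17,.012),(.04,.17,.012),(.04,-.17,.012)]
def run(p,C):
    T=[env.tip_of(q,p)[0]["location"] for q in("red_clip","yellow_clip","green_clip")]
    M=np.array(list(C)+T,float);W=Wb+Wc
    f=lambda v:np.ravel([proj(p,B(v,P)) for P in W]-M)
    v=least_squares(f,[.54,.25,.46],loss="soft_l1").x
    print(v,np.degrees(v[2]),f(v).reshape(-1,2).round(1).tolist());return v
def tb(v,X):
    c,s=np.cos(v[2]),np.sin(v[2]);return np.array([[c,-s],[s,c]])@(np.array(X)[:2]-v[:2])
E
python3 - <<'E'
from fit import *
p=env.get_image("wrist")
v=run(p,[(138.5,55),(456,75),(427,216),(141,196)])
for q,z in (("stud_top",.09),("slider_pointer",.03),("carriage",0)):
    L=env.tip_of(q,p)[0]["location"];print(q,np.round(L,1),tb(v,at(p,L,z)).round(4))
h=cv2.cvtColor(p["color"],cv2.COLOR_BGR2HSV);m=cv2.inRange(h,(100,120,30),(130,255,255));m[:130]=0;m[225:]=0;m[:,:170]=0;m[:,240:]=0
xs=np.nonzero((m>0)[180:205].any(0))[0];print("blue cols",xs.min(),xs.max())
for X in(xs.min(),xs.max()+1): print(tb(v,at(p,(X,180),.072)).round(4))
np.save("v.npy",v)
s=env.observe();print(s["time_s"],s["position"],tb(v,s["position"]))
E
```

```text
[0.54209734 0.24854637 0.42259328] 24.212811498426248 [[-3.8, -1.9], [4.0, 0.1], [-0.9, -0.2], [-0.3, 2.9], [-0.5, 0.8], [2.0, 1.6], [0.4, -5.0]]
stud_top [198.8 200.6] [ 0.0085 -0.0905]
slider_pointer [207.  144.8] [-0.0328 -0.0914]
carriage [ 93.3 230.1] [ 0.09   -0.2348]
blue cols 185 220
[-0.0052 -0.1068]
[-0.0074 -0.0719]
4.3 [0.50232703 0.21914306 0.24630829] [-0.02421256 -0.04312753]
```

Request:
{"api": "arm_command", "payload": {"deltas": [{"rx": 0,"ry": 0,"rz": 0.063,"dx": 0,"dy": 0,"dz": 0,"fingers": 0.0},{"rx": 0,"ry": 0,"rz": 0,"dx": -0.008,"dy": -0.033,"dz": 0,"fingers": 0.0},{"rx": 0,"ry": 0,"rz": 0,"dx": -0.008,"dy": -0.033,"dz": 0,"fingers": 0.0},{"rx": 0,"ry": 0,"rz": 0,"dx": -0.008,"dy": -0.034,"dz": 0.01,"fingers": 0.0},{"rx": 0,"ry": 0,"rz": 0,"dx": 0,"dy": 0,"dz": 0.04,"fingers": 0.0},{"rx": 0,"ry": 0,"rz": 0,"dx": 0,"dy": 0,"dz": 0.04,"fingers": 0.0},{"rx": 0,"ry": 0,"rz": 0,"dx": 0,"dy": 0,"dz": 0.04,"fingers": 0.0},{"rx": 0,"ry": 0,"rz": 0,"dx": 0,"dy": 0,"dz": 0.03,"fingers": 0.0},{"rx": 0,"ry": 0,"rz": 0,"dx": 0,"dy": 0,"dz": 0.02,"fingers": 0.0},{"rx": 0,"ry": 0,"rz": 0,"dx": 0,"dy": 0,"dz": 0.013,"fingers": 0.0},{"rx": 0,"ry": 0,"rz": 0,"dx": 0,"dy": 0,"dz": 0,"fingers": 0.0}]}}

```text
time_s: 5.4
position: [0.4825, 0.118, 0.0519]
tool_rot: [[-0.912, 0.41, -0.003], [0.41, 0.912, 0.0], [0.003, -0.001, -1.0]]
ft_force: [-0.4, 1.0, 0.4]
grip_width: -0.0
gripper_force: 0.0
```

```bash
cat > st.py <<'E'
from fit import *
import sys
v=np.load("v.npy");s=env.observe();print(s["time_s"],s["position"].round(4),"board",tb(v,s["position"]).round(4),"F",s["ft_force"].round(1))
if len(sys.argv)>1:
    p=env.get_image("wrist");cv2.imwrite(sys.argv[1],p["color"])
    for q,z in (("red_clip",.012),("slider_pointer",.03),("stud_top",.09)):
        for r in env.tip_of(q,p)[:1]: print(q,round(r["p"],2),np.round(r["location"],1),tb(v,at(p,r["location"],z)).round(4))
E
python3 st.py pics/w3.png
```

```text
5.4 [0.4825 0.118  0.0519] board [-0.0009 -0.1435] F [-0.4  1.   0.4]
red_clip 0.77 [428.  124.6] [-0.0563 -0.05  ]
slider_pointer 0.85 [357.7 175.4] [-0.0334 -0.0904]
stud_top 0.93 [393.3 325.8] [ 0.0076 -0.091 ]
```

View pics/w3.png

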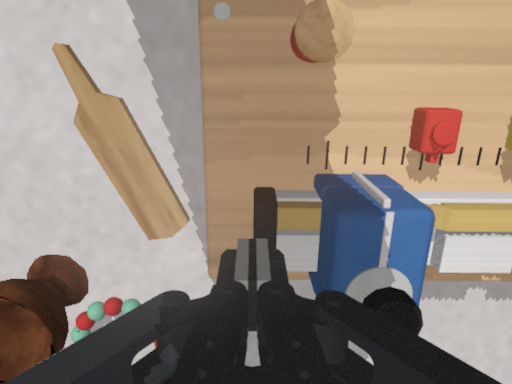

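Wrist view: the shut fingertips at (253,250) are over the rail between the end stop (265,215) and the slider's end face (x≈318). Red clip is at (435,130) and the pointer at (358,176). The rail lies level in the picture, so the tool is aligned. Now I push.

Request:
{"api": "arm_command", "payload": {"deltas": [{"rx": 0,"ry": 0,"rz": 0,"dx": 0,"dy": 0.004,"dz": 0,"fingers": 0.0},{"rx": 0,"ry": 0,"rz": 0,"dx": 0,"dy": 0.004,"dz": 0,"fingers": 0.0},{"rx": 0,"ry": 0,"rz": 0,"dx": 0,"dy": 0.004,"dz": 0,"fingers": 0.0},{"rx": 0,"ry": 0,"rz": 0,"dx": 0,"dy": 0.004,"dz": 0,"fingers": 0.0},{"rx": 0,"ry": 0,"rz": 0,"dx": 0,"dy": 0.004,"dz": 0,"fingers": 0.0},{"rx": 0,"ry": 0,"rz": 0,"dx": 0,"dy": 0.004,"dz": 0,"fingers": 0.0},{"rx": 0,"ry": 0,"rz": 0,"dx": 0,"dy": 0.004,"dz": 0,"fingers": 0.0},{"rx": 0,"ry": 0,"rz": 0,"dx": 0,"dy": 0.004,"dz": 0,"fingers": 0.0},{"rx": 0,"ry": 0,"rz": 0,"dx": 0,"dy": 0.004,"dz": 0,"fingers": 0.0},{"rx": 0,"ry": 0,"rz": 0,"dx": 0,"dy": 0.002,"dz": 0,"fingers": 0.0},{"rx": 0,"ry": 0,"rz": 0,"dx": 0,"dy": 0,"dz": 0,"fingers": 0.0}]}}

```text
time_s: 6.7
position: [0.4989, 0.1532, 0.0533]
tool_rot: [[-0.912, 0.41, 0.0], [0.41, 0.912, 0.001], [-0.0, 0.001, -1.0]]
ft_force: [0.0, -0.4, -0.1]
grip_width: 0.0
gripper_force: 0.0
```

```bash
python3 st.py pics/w4.png
```

```text
6.7 [0.4989 0.1532 0.0533] board [-0.0003 -0.1047] F [ 0.  -0.4 -0.1]
red_clip 0.7 [356.3 122.8] [-0.0564 -0.0488]
slider_pointer 0.79 [321.2 172.3] [-0.034  -0.0696]
```

Request:
{"api": "arm_command", "payload": {"deltas": [{"rx": 0,"ry": 0,"rz": 0,"dx": 0,"dy": 0.002,"dz": 0,"fingers": 0.0},{"rx": 0,"ry": 0,"rz": 0,"dx": 0,"dy": 0.002,"dz": 0,"fingers": 0.0},{"rx": 0,"ry": 0,"rz": 0,"dx": 0,"dy": 0.002,"dz": 0,"fingers": 0.0},{"rx": 0,"ry": 0,"rz": 0,"dx": 0,"dy": 0.002,"dz": 0,"fingers": 0.0},{"rx": 0,"ry": 0,"rz": 0,"dx": 0,"dy": 0.002,"dz": 0,"fingers": 0.0},{"rx": 0,"ry": 0,"rz": 0,"dx": 0,"dy": 0.002,"dz": 0,"fingers": 0.0},{"rx": 0,"ry": 0,"rz": 0,"dx": 0,"dy": 0.002,"dz": 0,"fingers": 0.0},{"rx": 0,"ry": 0,"rz": 0,"dx": 0,"dy": 0,"dz": 0,"fingers": 0.0},{"rx": 0,"ry": 0,"rz": 0,"dx": 0,"dy": 0,"dz": 0,"fingers": 0.0}]}}

```text
time_s: 7.8
position: [0.5047, 0.1658, 0.0534]
tool_rot: [[-0.912, 0.41, 0.001], [0.41, 0.912, 0.0], [-0.0, 0.001, -1.0]]
ft_force: [0.0, -0.6, -0.3]
grip_width: -0.0001
gripper_force: 0.0
```

```bash
python3 st.py pics/w5.png
```

```text
7.8 [0.5047 0.1658 0.0534] board [-0.0001 -0.0908] F [ 0.  -0.6 -0.3]
red_clip 0.75 [328.2 122.5] [-0.0564 -0.05  ]
slider_pointer 0.75 [328.5 172.2] [-0.0338 -0.0521]
```

View pics/w5.png

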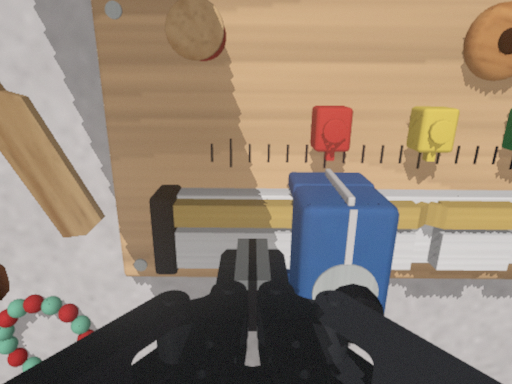

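The slider moved about 17.5 mm for 14 mm of finger travel, so it clicked ahead. The picture shows the pointer (328,172) in line with the red clip (331,130) and a gap to the finger. I back off, rise and go over the stud.

Request:
{"api": "arm_command", "payload": {"deltas": [{"rx": 0,"ry": 0,"rz": 0,"dx": 0,"dy": -0.01,"dz": 0,"fingers": 0.0},{"rx": 0,"ry": 0,"rz": 0,"dx": 0,"dy": 0,"dz": -0.03,"fingers": 0.0},{"rx": 0,"ry": 0,"rz": 0,"dx": 0,"dy": 0,"dz": -0.035,"fingers": 0.0},{"rx": 0,"ry": 0,"rz": 0,"dx": 0,"dy": 0,"dz": 0,"fingers": 0.0},{"rx": 0,"ry": 0,"rz": 0,"dx": -0.003,"dy": 0.02,"dz": 0,"fingers": 0.0},{"rx": 0,"ry": 0,"rz": 0,"dx": -0.004,"dy": 0.02,"dz": 0,"fingers": 0.0},{"rx": 0,"ry": 0,"rz": 0,"dx": 0,"dy": 0.011,"dz": 0,"fingers": 0.0},{"rx": 0,"ry": 0,"rz": 0,"dx": 0,"dy": 0,"dz": 0,"fingers": 0.0},{"rx": 0,"ry": 0,"rz": 0,"dx": 0,"dy": 0,"dz": 0,"fingers": 0.0}]}}

```text
time_s: 8.9
position: [0.5271, 0.1996, 0.1179]
tool_rot: [[-0.912, 0.41, -0.001], [0.41, 0.912, -0.0], [0.001, -0.001, -1.0]]
ft_force: [-0.0, -0.6, -0.2]
grip_width: -0.0004
gripper_force: 0.0
```

```bash
python3 st.py pics/w6.png
```

```text
8.9 [0.5271 0.1996 0.1179] board [ 0.0064 -0.0508] F [-0.  -0.6 -0.2]
red_clip 0.86 [253.8 101.5] [-0.0567 -0.0495]
slider_pointer 0.92 [251.1 139.4] [-0.0328 -0.0513]
stud_top 0.67 [251.5 233.9] [ 0.009  -0.0509]
```

View pics/w6.png

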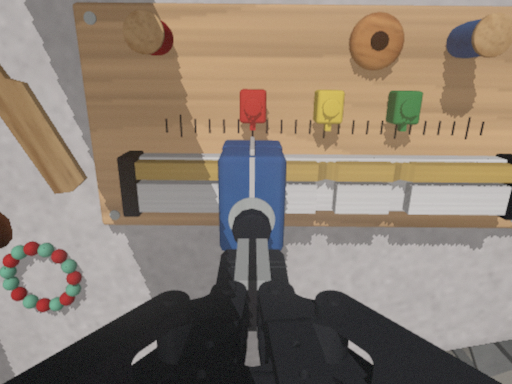

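Wrist view: the slider is centred at column 252, in line with the red clip (253,105), and the stud cap (251,228) is just under the fingertips. Now I press, slowly near contact.

Request:
{"api": "arm_command", "payload": {"deltas": [{"rx": 0,"ry": 0,"rz": 0,"dx": -0.001,"dy": 0,"dz": 0.012,"fingers": 0.0},{"rx": 0,"ry": 0,"rz": 0,"dx": 0,"dy": 0,"dz": 0.01,"fingers": 0.0},{"rx": 0,"ry": 0,"rz": 0,"dx": 0,"dy": 0,"dz": 0.003,"fingers": 0.0},{"rx": 0,"ry": 0,"rz": 0,"dx": 0,"dy": 0,"dz": 0.002,"fingers": 0.0},{"rx": 0,"ry": 0,"rz": 0,"dx": 0,"dy": 0,"dz": 0.002,"fingers": 0.0},{"rx": 0,"ry": 0,"rz": 0,"dx": 0,"dy": 0,"dz": 0.002,"fingers": 0.0},{"rx": 0,"ry": 0,"rz": 0,"dx": 0,"dy": 0,"dz": 0.002,"fingers": 0.0},{"rx": 0,"ry": 0,"rz": 0,"dx": 0,"dy": 0,"dz": 0.002,"fingers": 0.0},{"rx": 0,"ry": 0,"rz": 0,"dx": 0,"dy": 0,"dz": 0,"fingers": 0.0},{"rx": 0,"ry": 0,"rz": 0,"dx": 0,"dy": 0,"dz": 0,"fingers": 0.0}]}}

```text
time_s: 10.1
position: [0.5288, 0.1996, 0.0831]
tool_rot: [[-0.912, 0.41, 0.0], [0.41, 0.912, 0.0], [-0.0, 0.0, -1.0]]
ft_force: [0.1, -0.1, 0.7]
grip_width: 0.0002
gripper_force: 0.0
```

Request:
{"api": "arm_command", "payload": {"deltas": [{"rx": 0,"ry": 0,"rz": 0,"dx": 0,"dy": 0,"dz": 0.0005,"fingers": 0.0},{"rx": 0,"ry": 0,"rz": 0,"dx": 0,"dy": 0,"dz": 0.0005,"fingers": 0.0},{"rx": 0,"ry": 0,"rz": 0,"dx": 0,"dy": 0,"dz": 0.0005,"fingers": 0.0},{"rx": 0,"ry": 0,"rz": 0,"dx": 0,"dy": 0,"dz": 0,"fingers": 0.0}]}}

```text
time_s: 10.5
position: [0.529, 0.1997, 0.0825]
tool_rot: [[-0.912, 0.41, 0.001], [0.41, 0.912, 0.0], [-0.001, 0.001, -1.0]]
ft_force: [-1.1, -0.4, 7.3]
grip_width: -0.0001
gripper_force: 3.6
```

Request:
{"api": "arm_command", "payload": {"deltas": [{"rx": 0,"ry": 0,"rz": 0,"dx": 0,"dy": 0,"dz": 0.0005,"fingers": 0.0},{"rx": 0,"ry": 0,"rz": 0,"dx": 0,"dy": 0,"dz": 0.0005,"fingers": 0.0},{"rx": 0,"ry": 0,"rz": 0,"dx": 0,"dy": 0,"dz": 0,"fingers": 0.0}]}}

```text
time_s: 10.8
position: [0.5292, 0.1998, 0.0824]
tool_rot: [[-0.912, 0.41, 0.003], [0.41, 0.912, 0.0], [-0.002, 0.001, -1.0]]
ft_force: [-3.2, -1.3, 14.0]
grip_width: 0.0001
gripper_force: 7.1
```

Force climbs while z holds at 82.4 mm, so the stud is bottomed. I retreat straight up.

Request:
{"api": "arm_command", "payload": {"deltas": [{"rx": 0,"ry": 0,"rz": 0,"dx": 0,"dy": 0,"dz": -0.01,"fingers": 0.0},{"rx": 0,"ry": 0,"rz": 0,"dx": 0,"dy": 0,"dz": -0.03,"fingers": 0.0},{"rx": 0,"ry": 0,"rz": 0,"dx": 0,"dy": 0,"dz": -0.03,"fingers": 0.0},{"rx": 0,"ry": 0,"rz": 0,"dx": 0,"dy": 0,"dz": -0.03,"fingers": 0.0},{"rx": 0,"ry": 0,"rz": 0,"dx": 0,"dy": -0.03,"dz": -0.02,"fingers": 0.0},{"rx": 0,"ry": 0,"rz": 0,"dx": 0,"dy": -0.03,"dz": 0,"fingers": 0.0},{"rx": 0,"ry": 0,"rz": 0,"dx": 0,"dy": 0,"dz": 0,"fingers": 0.0},{"rx": 0,"ry": 0,"rz": 0,"dx": 0,"dy": 0,"dz": 0,"fingers": 0.0}]}}

```text
time_s: 11.6
position: [0.5041, 0.1447, 0.201]
tool_rot: [[-0.912, 0.411, 0.0], [0.411, 0.912, 0.0], [-0.0, 0.0, -1.0]]
ft_force: [-0.1, 0.3, -0.5]
grip_width: 0.0002
gripper_force: 0.0
```

```bash
python3 st.py pics/w7.png; python3 - <<'E'
import cv2;c=cv2.imread("pics/w7.png");cv2.imwrite("pics/w7c.png",cv2.resize(c[60:260,180:400],None,fx=3,fy=3,interpolation=cv2.INTER_CUBIC)[:600])
E
```

```text
11.6 [0.5041 0.1447 0.201 ] board [ 0.0079 -0.1103] F [-0.1  0.3 -0.5]
red_clip 0.66 [315.3  94.3] [-0.0563 -0.0506]
slider_pointer 0.93 [316.5 119.9] [-0.0346 -0.0515]
stud_top 0.67 [326.3 182.2] [ 0.0063 -0.0523]
```

View pics/w7c.png

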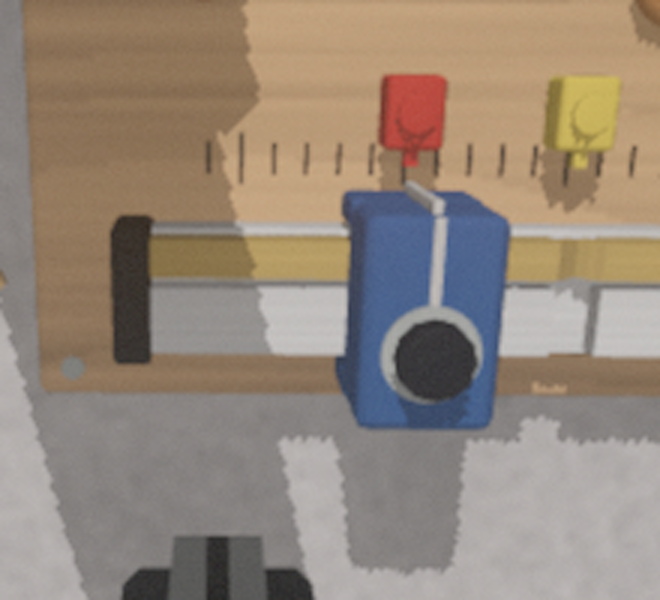

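The close-up shows the pointer tip (410,185) level with the red clip's tip (410,160), the stud sunk in its collar (435,360) and the fingers clear. I'll hand the job in.

```bash
python3 -c "
from rig import env
print(env.close_job())"
```

```text
the job is handed in; nothing more can be done
None
```

The slider sits in the red-clip notch, measured about 1 mm from the clip's middle, with the stud pressed fully down and the hand clear; the job is handed in, but the verdict was not shown.

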